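# Press the plug home and show the barrel to the inspection camera

### The job

Press the end plug into the barrel lying in the hand press: pull the press lever through its full stroke and ease it slowly back to rest, without letting it fly back. Then lift the barrel out of the nest and hold it up to the inspection camera, plug end facing squarely into the lens, with the plug face on the camera's line of sight 110 mm in front of the lens; do not touch the camera, and leave the other things on the bench where they are. Finish while holding the barrel still in the gripper there.

Things in the scene. Friction and masses are not known exactly. Their poses are not given: they have to be found in the camera images.
- press: grey bench hand press, fixed, base plate 250 x 100 x 30 mm: a steel nest holding the barrel at its near end, a guide body (70 x 64 mm, top at 100 mm) with a steel ram beyond. Origin on the bench right below the middle of the barrel in the nest; x runs along the barrel from the nest to the guide body and lever, y left, z up
- lever (a joint): press lever angle, rad: 0 at rest (leaning 0.45 back, away from the nest), 1.0 at full stroke (leaning 0.55 towards the nest), a hard stop at each end. A spring returns it: at the handle 2 N at rest, 11 N at full stroke. Let go past 0.4, it flies back at over 2 rad/s; led back under 1 rad/s it is eased. A fork of two 12 mm bars at press y = -45 and +45 mm, turning about an axis along y
- handle (a point): middle of the lever's black cross-bar handle: round bar 18 mm in diameter, 100 mm long along the press's y (78 mm free between the fork's bars), 150 mm from the lever's turning axis. In the press frame at lever angle q: x = 115 + 150 sin(0.45 - q) mm, z = 50 + 150 cos(0.45 - q) mm
- barrel: the work: dark metal tube 28 mm in diameter, 110 mm long, about 0.16 kg, lying loose in the press's nest. Origin in the middle of the tube on its axis; x is the tube's axis, pointing to the plug end (towards the ram)
- nest (a point): the barrel's place in the press: on its axis, midway between two V-blocks, 70 mm above the bench. The V-blocks stand at press x = -49..-35 and +35..+49 mm, the base between them is 30 mm high: the barrel's middle 70 mm is free for fingers. An end stop touches its rear end at x = -55 mm. The ram's face rests at x = +79 mm and moves to -x by 20 mm per radian of the lever
- plug (a joint): how far the aluminium end plug has been pressed into the barrel, m: 0 at the start (head standing 14 mm proud of the tube), about 0.010 when the ram has pressed it home (only the 4 mm head shows). A stiff fit: it stays where it is left
- plug_face (a point): centre of the outer face of the plug's head (24 mm diameter disc), on the barrel's axis, 69 mm from the barrel's origin at the start and 59 mm when pressed home
- camera: small grey inspection camera (box 45 x 40 x 40 mm with a black lens barrel 32 mm in diameter) on an aluminium post on the bench, looking 25 degrees downwards, roughly towards the robot. Origin at the centre of the lens front; its -x axis is the line of sight, so its +x axis points back and upwards, out of the back of the camera; y is level; lens 270 to 330 mm above the bench
- focus (a point): the camera's focus point, in the air on its line of sight, 110 mm in front of the lens
- basket: shallow yellow plastic basket of small black parts, 120 x 180 x 55 mm, loose; origin under its centre
- spare1: spare finished barrel standing upright on the bench (dark tube 28 mm diameter, 114 mm tall), loose; origin at its foot
- spare2: another spare barrel standing upright, same size; origin at its foot
- oil: grey plastic bottle with black cap, 56 mm diameter, 140 mm tall, loose; origin at its foot
- mallet: small hammer lying on the bench, loose
- driver: screwdriver lying on the bench, loose
- carton: small cardboard box 100 x 140 x 80 mm, loose; origin under its centre
Not all that is in view belongs to the job. Leave any purple look-alike of the barrel alone.

How it is judged:
By the outcome, as a careful person would: the job done as asked, in the order asked, and still so for the second after the job is handed in, while the arm keeps its last pose, push and grip.
It also fails if it takes over 54 s, if anything falls off the work surface, if the arm or the gripper's body presses on something with over 40 N, if the wrist force passes 120 N, or if a joint passes its speed limit or range.

### The arm

A 6-joint arm with a two-finger parallel gripper is mounted at the origin on the work surface. World frame = base frame: x ahead of the robot, y to its left, z up, the work surface at z = 0. Lengths are in m, angles in degrees, forces in N, time in s.
With the tool pointing down it reaches from about 0.4 to 0.925 m from the base axis. Payload 12.5 kg.
Tool frame: the origin (TCP) lies midway between the tips of the shut fingers; the grasp point (between the pads) lies 19 mm behind it; x points along the fingers, y is the direction in which the jaws open and shut, and the axes are right-handed (so a half turn about x gives the same grasp; the last joint's range is limited). The gripper opens to 95 mm and grips with 3 to 60 N. Pads are 20 mm wide; open, the fingers measure 119 mm over their backs; the gripper's body (75 mm by 180 mm) begins 59 mm behind the grasp point.
Start: joints at [-73.316, 28.126, 89.318, -0, 62.55, -6.05], TCP at [0.242, -0.576, 0.215] pointing down, gripper open.
Joint ranges: [-177.58, 177.58], [-47.91, 125.51], [2.72, 160], [-65.01, 245.01], [3.68, 167.84], [-153.87, 153.87]. Speed limits (degrees/s): [127.2, 127.2, 159.86, 180, 180, 180].

### API

Orientations are given as a 3x3 rotation matrix whose columns are the frame's x, y, z axes.
In Python, from bench import arm gives the robot as it stands.
- The arm moves only by the tool jog_arm, never from a script. Its argument "increments" is one flat list of numbers, 7 for each row, row after row: the shift along the tool's x, y, z in mm, then the turn, a rotation vector about the tool's x, y, z in degrees, then the finger opening in mm, from 0 to 95.1. A call has 1 to 5 rows; each row is the pose to reach, as a shift and turn from the pose commanded when the call began, along the tool's axes at that moment; what a row does not reach only later rows make up. A row lasts 1/10 s, in which the tool goes at most 50 mm and 8.59 degrees, less where a joint would pass 70% of its speed; a pose out of reach is approached as far as the arm can. A call with a gripper value outside its range is refused whole. The fingers move at their own pace and stop on an object; "grip_force" is the grip in N (left out, the last holds). Time passes only in rows, so rows that repeat a pose let the fingers close. It gives the time, the measured TCP pose, the force and the opening at its end, in the units of the state.
- arm.state(): the state, without advancing time (a new reading comes with each control period).
- arm.grab_frame(name): name is "scene" or "top" or "wrist"; returns a dict with "img" (400x640x3 uint8, blue, green, red), "range_z" (400x640 float32, m along the optical axis (not along the pixel's ray), 0 where there is no reading), "camera_matrix" (3x3 intrinsics, pixels), "position" and "orientation" of the camera in the world. Camera axes: x right, y down, z forward; pixel columns grow to the right and rows downward; lengths in m; the calibration is good to about 2 mm. The wrist camera is an equidistant fisheye: a pixel r from the principal point sees the ray r / f radians off the axis. A picture is of the moment at which its call begins.
- arm.close_job(): hands the job in, once; it reports no verdict.
Trained networks look in the newest picture that a camera, given by its name, has taken for a name from the list of things; names that differ only in an ending like _2 or _b are one class to them, and where a whole thing is asked for, a point or a joint stands for the part that bears it (a point fixed in the world has none). Each returns a list of dicts, best first, with "p" (0 to 1); they miss things now and then, are a little off and sometimes report something else, mostly with a low value. They report only what shows in the picture. A call takes as long as a camera call. They do not tell look-alikes from the thing itself.
- arm.outline_of(camera, label): "region" (400x640 bool, what is visible of it) and "at" ([column, row] in pixels, amid what is visible of it).
- arm.place_of(camera, label): "at" ([column, row] in pixels: a listed point, or the origin of a listed thing).
The state is a dict: "clock": time; "joint_pos": joint angles; "dq": joint speeds; "joint_efforts": joint torques, N m; "tool_pos": TCP position; "eef_rot": TCP orientation; "force": force on the tool from outside, world axes, zero at the start; "wrist_torque": the same for the moment, N m; "opening": finger opening in m.
Only numpy, scipy, OpenCV 4.12 (cv2) and the standard library are available. Lean on these libraries where they do the work, as an engineer would, in place of code of your own. Each camera call takes 0.05 s, during which the arm holds its last target. There are 200 camera calls.

## Working session

There is one attempt and no reset: what is moved stays moved. The work goes in short steps, Python scripts to look and compute and a tool call to move; the robot and the scene stay as the last step left them, time stands still between calls to the robot, and variables do not carry over. Pictures are saved under pics/ and viewed, about 8 in all and at most 12, crops included, and the job is handed in when it is done.

Besides the shell and the picture viewer there is one more tool, called as name(argument=value, ...) on one line, values as JSON. jog_arm: Moves the arm, as the interface text tells. Its arguments: {"type":"object","properties":{"increments":{"type":"array","items":{"type":"number"}},"grip_force":{"type":"number"}},"required":["increments"]}

```bash
mkdir -p pics
cat > h.py <<'E'
import numpy as np, cv2
from bench import arm
def ray(f,px):
    K=np.array(f["camera_matrix"]);R=np.array(f["orientation"])
    return R@np.array([(px[0]-K[0,2])/K[0,0],(px[1]-K[1,2])/K[1,1],1.]),np.array(f["position"])
def pt(f,px,r=1):
    c,q=int(round(px[0])),int(round(px[1]))
    w=f["range_z"][max(q-r,0):q+r+1,max(c-r,0):c+r+1];w=w[w>0]
    if not len(w): return None
    d,p=ray(f,px);return p+d*np.median(w)
def cloud(f,m):
    v,u=np.nonzero(m&(f["range_z"]>0));z=f["range_z"][v,u]
    K=np.array(f["camera_matrix"])
    c=np.stack([(u-K[0,2])/K[0,0]*z,(v-K[1,2])/K[1,1]*z,z])
    return (np.array(f["orientation"])@c).T+np.array(f["position"])
E
python3 - <<'E'
from h import *
np.set_printoptions(precision=3,suppress=True)
ims=[]
for c in("scene","top"):
    f=arm.grab_frame(c);cv2.imwrite(f"pics/{c}0.png",f["img"])
    np.savez(f"{c}0.npz",**f)
    print(c,np.array(f["position"]),np.array(f["orientation"]).ravel(),np.array(f["camera_matrix"])[0])
    for n in("press","lever","handle","barrel","nest","plug_face","camera","focus","basket","spare1","oil","mallet","driver","carton"):
        for d in arm.place_of(c,n)[:3]:
            a=d["at"];print(n,round(d["p"],2),np.round(a),pt(f,a) if 0<=a[0]<640 and 0<=a[1]<400 else None)
print(arm.state())
E
```

```text
scene [1.554 0.222 0.996] [-0.204  0.603 -0.771  0.979  0.113 -0.171 -0.016 -0.79  -0.613] [459.565   0.    322.961]
press 0.78 [300. 223.] [ 0.548 -0.074  0.103]Traceback (most recent call last):
  File "<stdin>", line 9, in <module>
ValueError: it knows: barrel, basket, camera, carton, driver, focus, handle, mallet, nest, oil, plug_face, press, spare
```

Run:
```python
from h import *
np.set_printoptions(precision=3,suppress=True)
for c in("scene","top"):
    f=arm.grab_frame(c);cv2.imwrite(f"pics/{c}0.png",f["img"])
    np.savez(f"{c}0.npz",**f)
    print(c,np.array(f["position"]),np.array(f["orientation"]).ravel(),np.array(f["camera_matrix"])[0])
    for n in("press","handle","barrel","nest","plug_face","camera","focus","basket","spare","oil","mallet","driver","carton"):
        for d in arm.place_of(c,n)[:3]:
            a=d["at"];print(n,round(d["p"],2),np.round(a),pt(f,a) if 0<=a[0]<640 and 0<=a[1]<400 else None)
print(arm.state())
```

```text
scene [1.554 0.222 0.996] [-0.204  0.603 -0.771  0.979  0.113 -0.171 -0.016 -0.79  -0.613] [459.565   0.    322.961]
press 0.57 [300. 221.] [ 0.539 -0.075  0.101]
press 0.4 [405. 222.] [0.737 0.231 0.311]
handle 0.97 [289. 214.] [ 0.619 -0.081  0.194]
barrel 0.79 [258. 218.] [ 0.468 -0.24   0.03 ]
barrel 0.67 [238. 258.] [ 0.642 -0.247  0.013]
barrel 0.48 [302. 206.] [ 0.443 -0.095  0.081]
nest 0.86 [298. 206.] [ 0.448 -0.105  0.082]
plug_face 0.45 [252. 249.] [ 0.61  -0.212  0.028]
camera 0.93 [402. 221.] [0.735 0.225 0.314]
basket 0.58 [382. 254.] [0.554 0.179 0.024]
basket 0.37 [304. 205.] [ 0.436 -0.09   0.079]
spare 0.67 [344. 214.] [0.405 0.036 0.037]
spare 0.67 [373. 224.] [0.456 0.138 0.053]
oil 0.8 [222. 202.] [ 0.405 -0.391  0.025]
mallet 0.59 [181. 234.] [ 0.587 -0.456  0.028]
driver 0.44 [418. 219.] [0.772 0.257 0.354]
carton 0.83 [475. 264.] [0.572 0.44  0.052]
top [ 0.311 -0.019  1.48 ] [-0.026 -0.987  0.158 -1.     0.028  0.014 -0.018 -0.158 -0.987] [394.507   0.    315.817]
handle 0.85 [341. 172.] [ 0.607 -0.086  0.186]
handle 0.3 [242. 255.] [0.341 0.278 0.023]
barre
[... 545 characters left out ...]
 0.105]
oil 0.52 [427. 239.] [ 0.378 -0.381  0.103]
mallet 0.97 [442. 194.] [ 0.55  -0.472  0.018]
driver 0.68 [242. 257.] [0.335 0.278 0.022]
carton 0.94 [196. 207.] [0.515 0.435 0.077]
{'clock': 1.5, 'joint_pos': array([-73.316,  28.126,  89.317,   0.002,  62.549,  -6.049]), 'dq': array([-0.056,  0.008, -0.071,  0.089, -0.024, -0.004]), 'joint_efforts': array([  0.   , -61.247, -25.843,   0.069,   0.045,  -0.   ]), 'tool_pos': array([ 0.242, -0.576,  0.215]), 'eef_rot': array([[ 0.   ,  0.386, -0.922],
       [-0.   , -0.922, -0.386],
       [-1.   ,  0.   , -0.   ]]), 'force': array([-0.808,  0.168,  0.274]), 'wrist_torque': array([-0.018, -0.012,  0.044]), 'opening': 0.09522283761438642}
```

View pics/scene0.png

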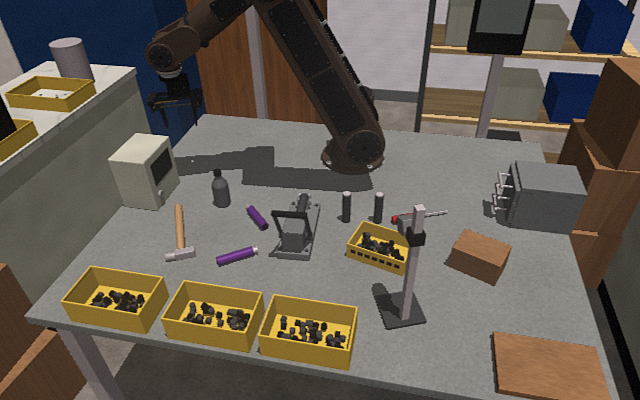

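View pics/top0.png

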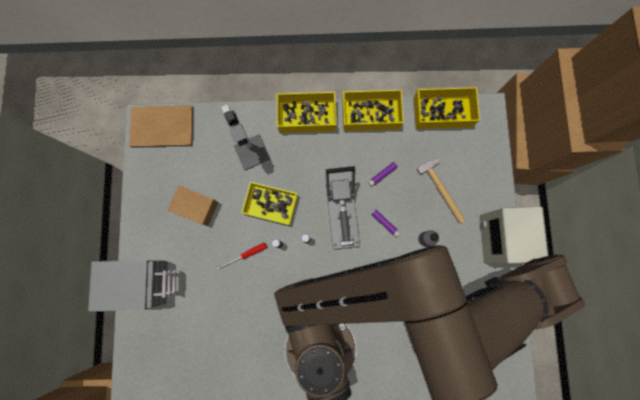

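The pictures show the press at scene (297,225) / top (343,205), with the dark barrel in its nest at scene (303,206) / top (344,222). These could be mistaken for it:
- Purple look-alikes at scene (257,217) and (237,256).
- Upright spares at scene (346,206) and (379,207).

By the description I choose the one in the nest. The inspection camera head is at scene (415,230).

Run:
```python
from h import *
np.set_printoptions(precision=4,suppress=True)
F={c:dict(np.load(f"{c}0.npz")) for c in("scene","top")}
A=np.ones((400,640),bool)
for c,f in F.items():
    P=cloud(f,A)
    m=(P[:,0]>.33)&(P[:,0]<.72)&(P[:,1]>-.17)&(P[:,1]<-.02)
    Q=P[m];b=Q[(Q[:,2]>.022)&(Q[:,2]<.037)]
    print(c,"base",len(b),cv2.minAreaRect(b[:,:2].astype(np.float32)))
    g=Q[(Q[:,2]>.095)&(Q[:,2]<.105)];print("guide",len(g),cv2.minAreaRect(g[:,:2].astype(np.float32)),g.mean(0))
    h=Q[Q[:,2]>.175];print("handle",len(h),h.mean(0),cv2.minAreaRect(h[:,:2].astype(np.float32)))
    t=Q[(Q[:,2]>.07)&(Q[:,2]<.09)&(Q[:,0]<.51)];print("barrel",len(t),t.mean(0),np.linalg.svd(t[:,:2]-t[:,:2].mean(0))[2][0],t.min(0),t.max(0))
    m=(P[:,0]>.6)&(P[:,0]<.9)&(P[:,1]>.1)&(P[:,1]<.4)&(P[:,2]>.04)
    Q=P[m];print("cam",len(Q),Q.min(0),Q.max(0))
    for lo,hi in((.0,.04),(.04,.2),(.2,.25),(.25,.28),(.28,.3),(.3,.32),(.32,.34),(.34,.37),(.37,.5)):
        s=Q[(Q[:,2]>lo)&(Q[:,2]<=hi)]
        if len(s):print(lo,len(s),s.mean(0),s.min(0),s.max(0))
a=cv2.resize(F["scene"]["img"][185:265,255:335],(400,400),interpolation=2)
b=cv2.resize(F["scene"]["img"][195:275,375:455],(400,400),interpolation=2)
cv2.imwrite("pics/crop.png",np.hstack([a,b]))
```

```text
scene base 647 ((0.48499247431755066, -0.0965573638677597), (0.25492987036705017, 0.10104519873857498), 4.405652046203613)
guide 354 ((0.5641443133354187, -0.08928769826889038), (0.07478056848049164, 0.10091961920261383), 6.316286563873291) [ 0.5682 -0.0892  0.101 ]
handle 233 [ 0.6175 -0.0843  0.191 ] ((0.6169084310531616, -0.08513498306274414), (0.019023969769477844, 0.09942404925823212), 4.417473316192627)
barrel 191 [ 0.4226 -0.0995  0.0813] [0.997  0.0768] [ 0.368  -0.1272  0.07  ] [ 0.5062 -0.0807  0.0882]
cam 1895 [0.6001 0.1004 0.0402] [0.9    0.2773 0.3828]
0.04 771 [0.7751 0.2116 0.0996] [0.6001 0.1004 0.0402] [0.9    0.2685 0.1998]
0.2 171 [0.7705 0.2555 0.2256] [0.7556 0.243  0.2004] [0.7787 0.2685 0.2495]
0.25 104 [0.7622 0.25   0.2641] [0.6884 0.2077 0.25  ] [0.7778 0.2742 0.2798]
0.28 201 [0.7564 0.2418 0.2912] [0.677  0.209  0.2801] [0.7871 0.2772 0.2999]
0.3 334 [0.7511 0.2438 0.3099] [0.6924 0.2114 0.3001] [0.7862 0.2773 0.3199]
0.32 83 [0.7704 0.2557 0.3302] [0.7575 0.2433 0.32  ] [0.7786 0.2684 0.3395]
0.34 131 [0.7706 0.2559 0.3552] [0.7581 0.2434 0.34  ] [0.7787
[... 580 characters left out ...]
7  ] [ 0.5023 -0.0733  0.0893]
cam 616 [0.6011 0.1003 0.0416] [0.8987 0.2775 0.3839]
0.04 133 [0.8015 0.1576 0.0643] [0.6011 0.1003 0.0416] [0.8987 0.2625 0.1098]
0.2 1 [0.7744 0.2519 0.2243] [0.7744 0.2519 0.2243] [0.7744 0.2519 0.2243]
0.25 19 [0.7253 0.2403 0.269 ] [0.6791 0.212  0.2506] [0.7613 0.2627 0.2798]
0.28 123 [0.708  0.2322 0.2913] [0.6782 0.2108 0.2801] [0.7716 0.2676 0.3   ]
0.3 233 [0.7302 0.2434 0.3091] [0.6906 0.2162 0.3001] [0.7828 0.2775 0.3185]
0.32 24 [0.7573 0.2534 0.3303] [0.7508 0.2464 0.3213] [0.7748 0.2628 0.34  ]
0.34 30 [0.7561 0.254  0.3562] [0.75   0.2454 0.3408] [0.7719 0.2635 0.3692]
0.37 53 [0.7622 0.2573 0.3787] [0.7505 0.245  0.3723] [0.7759 0.2697 0.3839]
```

View pics/crop.png

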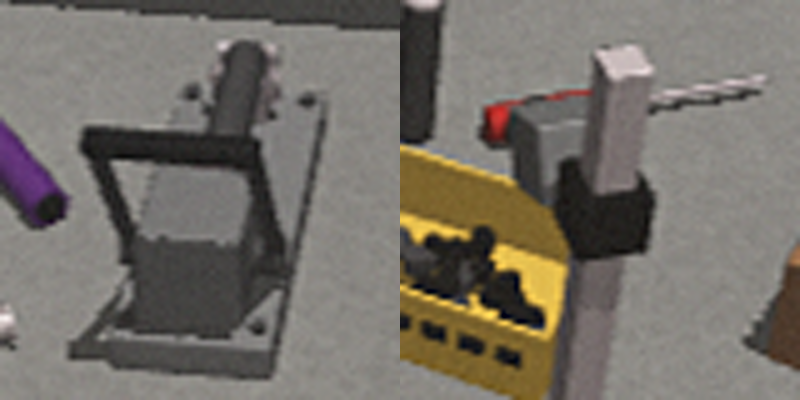

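The crop confirms the choice: the dark barrel lies in the nest, with no purple on it. The handle is at rest and clear. Next I go above the handle.

```bash
cat >> h.py <<'E'
from scipy.spatial.transform import Rotation as Ro
def Rz(a):return Ro.from_euler('z',a,degrees=True).as_matrix()
def down(yaw):  # tool x down, tool y at yaw
    c,s=np.cos(np.radians(yaw)),np.sin(np.radians(yaw));y=np.array([c,s,0]);x=np.array([0,0,-1.]);return np.stack([x,y,np.cross(x,y)],1)
def delta(p,R):
    s=arm.state();T=np.array(s["eef_rot"]);d=T.T@(np.array(p)-s["tool_pos"])*1000
    r=Ro.from_matrix(T.T@R).as_rotvec(degrees=True)
    print("delta",np.round(d,1),np.round(r,2),"clock",round(s["clock"],2));return d,r
E
python3 - <<'E'
from h import *
np.set_printoptions(precision=3,suppress=True)
delta((.614,-.084,.29),down(4.5))
# camera head planes
F={c:dict(np.load(f"{c}0.npz")) for c in("scene","top")}
for c,f in F.items():
    P=cloud(f,np.ones((400,640),bool))
    m=(P[:,0]>.66)&(P[:,0]<.75)&(P[:,1]>.19)&(P[:,1]<.29)&(P[:,2]>.25)
    Q=P[m];
    import random
    best=None;rng=np.random.default_rng(0)
    for _ in range(500):
        a=Q[rng.choice(len(Q),3,False)];n=np.cross(a[1]-a[0],a[2]-a[0]);l=np.linalg.norm(n)
        if l<1e-6:continue
        n/=l;k=abs((Q-a[0])@n)<.0025
        if best is None or k.sum()>best[0].sum():best=(k,)
    S=Q[best[0]];u=np.linalg.svd(S-S.mean(0))[2];n=u[2]*np.sign(u[2][2]);print(c,len(Q),len(S),"n",n,"mean",S.mean(0),"tilt",np.degrees(np.arccos(n[2])),"yaw",np.degrees(np.arctan2(n[1],n[0])))
    # rect in plane
    pr=(S-S.mean(0))@u[:2].T;r=cv2.minAreaRect(pr.astype(np.float32));bx=cv2.boxPoints(r)@u[:2]+S.mean(0);print(r[1],bx)
E
```

```text
delta [ -75.4 -310.3 -533.8] [-71.77   0.    -0.01] clock 1.5
scene 253 124 n [ 0.415 -0.909  0.05 ] mean [0.729 0.221 0.295] tilt 87.12176514163491 yaw -65.46308400374313
(0.03866127133369446, 0.046306755393743515) [[0.717 0.213 0.264]
 [0.754 0.232 0.285]
 [0.738 0.226 0.32 ]
 [0.701 0.208 0.299]]
top 297 150 n [-0.458 -0.24   0.856] mean [0.708 0.234 0.303] tilt 31.130344936304184 yaw -152.34413540889867
(0.061566419899463654, 0.03894725441932678) [[0.737 0.225 0.316]
 [0.721 0.261 0.318]
 [0.673 0.24  0.286]
 [0.689 0.204 0.285]]
```

jog_arm(increments=[-75, -40, -80, -20, 0, 0, 60, -75, -70, -130, -25, 0, 0, 60, -75, -100, -180, -33, 0, 0, 60, -75, -130, -230, -41, 0, 0, 60, -75, -155, -270, -48, 0, 0, 60])

```text
clock: 2.0
tool_pos: [0.3854, -0.3905, 0.2848]
eef_rot: [[0.001, 0.914, -0.406], [-0.001, -0.406, -0.914], [-1.0, 0.001, 0.001]]
force: [0.4, -0.4, 0.8]
opening: 0.0624
```

jog_arm(increments=[0, 0, 0, 0, 0, 0, 60, 0, 0, 0, 0, 0, 0, 60])

```text
clock: 2.2
tool_pos: [0.3851, -0.3914, 0.2844]
eef_rot: [[0.0, 0.912, -0.41], [-0.001, -0.41, -0.912], [-1.0, 0.001, 0.001]]
force: [-0.3, -0.7, -0.3]
opening: 0.0602
```

Run:
```python
from h import *
delta((.614,-.084,.29),down(4.5));print(arm.state()["tool_pos"],arm.state()["joint_pos"])
```

```text
delta [  -5.7   82.7 -374.2] [-2.872e+01  4.000e-02 -2.000e-02] clock 2.2
[ 0.38508606 -0.39137965  0.28444278] [-5.23518914e+01  1.80949422e+01  9.45736506e+01 -1.28800009e-02
  6.72882162e+01 -2.81249118e+01]
```

jog_arm(increments=[-6, 10, -48, -8, 0, 0, 60, -6, 20, -96, -15, 0, 0, 60, -6, 35, -144, -20, 0, 0, 60, -6, 45, -192, -28.7, 0, 0, 60, -6, 55, -240, -28.7, 0, 0, 60])

```text
clock: 2.7
tool_pos: [0.534, -0.1959, 0.2898]
eef_rot: [[-0.0, 0.997, 0.079], [-0.0, 0.079, -0.997], [-1.0, -0.0, 0.0]]
force: [-0.4, -0.2, -0.4]
opening: 0.0601
```

Run:
```python
from h import *
delta((.614,-.084,.29),down(4.5))
```

```text
delta [  -0.2   88.5 -105.2] [0.01 0.01 0.02] clock 2.7
```

jog_arm(increments=[0, 30, -37, 0, 0, 0, 60, 0, 60, -73, 0, 0, 0, 60, 0, 88.5, -105, 0, 0, 0, 60, 0, 88.5, -105, 0, 0, 0, 60, 0, 88.5, -105, 0, 0, 0, 60])

```text
clock: 3.2
tool_pos: [0.6137, -0.0851, 0.2893]
eef_rot: [[-0.001, 0.997, 0.076], [-0.0, 0.076, -0.997], [-1.0, -0.001, 0.0]]
force: [0.2, -0.2, -0.2]
opening: 0.0599
```

Run:
```python
from h import *
np.set_printoptions(precision=4,suppress=True)
f=arm.grab_frame("wrist");np.savez("wrist0.npz",**f);cv2.imwrite("pics/wrist0.png",f["img"])
K=np.array(f["camera_matrix"]);print(K[0],K[1],f["position"])
v,u=np.nonzero(f["range_z"]>0);z=f["range_z"][v,u]
dx=(u-K[0,2])/K[0,0];dy=(v-K[1,2])/K[1,1];r=np.hypot(dx,dy)+1e-9;t=np.minimum(r,1.4)
P=np.stack([dx/r*np.tan(t)*z,dy/r*np.tan(t)*z,z]);P=(np.array(f["orientation"])@P).T+f["position"]
m=(P[:,0]>.33)&(P[:,0]<.72)&(P[:,1]>-.18)&(P[:,1]<0);Q=P[m]
for n,lo,hi in(("handle",.186,.197),("guide",.096,.104),("base",.025,.034),("barrel",.079,.09)):
    h=Q[(Q[:,2]>lo)&(Q[:,2]<hi)]
    if len(h)>3:print(n,len(h),h.mean(0),cv2.minAreaRect(h[:,:2].astype(np.float32)))
m=(P[:,0]>.65)&(P[:,0]<.8)&(P[:,1]>.15)&(P[:,1]<.3)&(P[:,2]>.22);print("cam",m.sum(),P[m].min(0) if m.any() else 0)
for n in("handle","camera","barrel"):
    for d in arm.place_of("wrist",n)[:2]:print(n,d)
print(arm.state()["tool_pos"])
```

```text
[309.7069   0.     321.1805] [  0.     309.7069 197.199 ] [ 0.6095 -0.0171  0.4588]
handle 2013 [ 0.614  -0.0804  0.1915] ((0.6138814091682434, -0.082520991563797), (0.016946278512477875, 0.10055668652057648), 4.772836685180664)
guide 2909 [ 0.5647 -0.0857  0.0992] ((0.5639978051185608, -0.08462987840175629), (0.0687846764922142, 0.0976179838180542), 4.500899314880371)
base 4357 [ 0.4563 -0.0882  0.0292] ((0.48414215445518494, -0.09382539987564087), (0.24957601726055145, 0.10077337175607681), 4.478274345397949)
barrel 1300 [ 0.4553 -0.0932  0.0821] ((0.48987117409706116, -0.07617373019456863), (0.09932012110948563, 0.2149713635444641), 82.51628112792969)
cam 0 0
handle {'at': [320.3, 196.0], 'p': 0.64}
handle {'at': [185.5, 19.5], 'p': 0.64}
camera {'at': [236.6, 175.8], 'p': 0.33}
barrel {'at': [190.8, 175.0], 'p': 0.96}
barrel {'at': [328.7, 278.8], 'p': 0.94}
[ 0.6131 -0.086   0.2901]
```

View pics/wrist0.png

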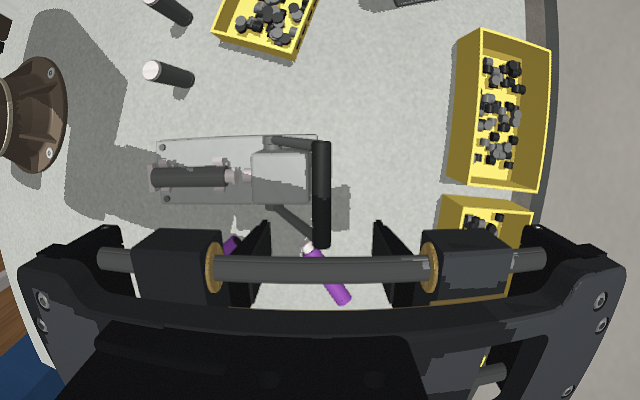

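The wrist view shows the black handle bar at (321,195), centred between the fingers. The barrel is in the nest at (190,176), and the purple look-alikes are off to the side. Descending to the handle.

jog_arm(increments=[45, 1, -3, 0, 0, 0, 60, 85, 1, -3, 0, 0, 0, 60, 110, 1, -3, 0, 0, 0, 60, 124, 1, -3, 0, 0, 0, 60, 124, 1, -3, 0, 0, 0, 60])

```text
clock: 3.9
tool_pos: [0.6137, -0.082, 0.1649]
eef_rot: [[-0.002, 0.997, 0.076], [0.0, 0.076, -0.997], [-1.0, -0.002, -0.001]]
force: [-0.8, -0.0, -0.5]
opening: 0.06
```

jog_arm(increments=[0, 0, 0, 0, 0, 0, 40, 0, 0, 0, 0, 0, 0, 20, 0, 0, 0, 0, 0, 0, 12, 0, 0, 0, 0, 0, 0, 12, 0, 0, 0, 0, 0, 0, 12], grip_force=20)

```text
clock: 4.4
tool_pos: [0.6145, -0.0813, 0.1666]
eef_rot: [[0.001, 0.997, 0.077], [-0.0, 0.077, -0.997], [-1.0, 0.001, 0.0]]
force: [0.0, -0.2, -0.3]
opening: 0.0255
```

Run:
```python
from h import *
s=arm.state();print(s["tool_pos"],s["force"],s["opening"])
# handle path rel to rest, tool axes: x down, y press x
for q in np.arange(0,1.11,.05):
    print(round(q,2),"down %.1f y %.1f"%(-(150*np.cos(.45-q)-150*np.cos(.45)),150*np.sin(.45-q)-150*np.sin(.45)))
```

```text
[ 0.61445062 -0.08132897  0.16657695] [ 0.03344683 -0.15830834 -0.26098456] 0.025539159894842577
0.0 down -0.0 y 0.0
0.05 down -3.1 y -6.8
0.1 down -5.8 y -13.8
0.15 down -8.2 y -20.9
0.2 down -10.3 y -28.1
0.25 down -11.9 y -35.4
0.3 down -13.2 y -42.8
0.35 down -14.2 y -50.3
0.4 down -14.7 y -57.7
0.45 down -14.9 y -65.2
0.5 down -14.7 y -72.7
0.55 down -14.2 y -80.2
0.6 down -13.2 y -87.7
0.65 down -11.9 y -95.0
0.7 down -10.3 y -102.4
0.75 down -8.2 y -109.6
0.8 down -5.8 y -116.7
0.85 down -3.1 y -123.7
0.9 down -0.0 y -130.5
0.95 down 3.4 y -137.2
1.0 down 7.2 y -143.6
1.05 down 11.3 y -149.9
1.1 down 15.7 y -156.0
```

jog_arm(increments=[0, 0, 0, 0, 0, 0, 12, 0, 0, 0, 0, 0, 0, 12, 0, 0, 0, 0, 0, 0, 12, -3, -6.8, 0, 0, 0, 0, 12, -6, -14, 0, 0, 0, 0, 12])

```text
clock: 4.9
tool_pos: [0.6011, -0.0823, 0.1723]
eef_rot: [[0.003, 0.997, 0.077], [-0.0, 0.077, -0.997], [-1.0, 0.003, 0.0]]
force: [5.8, 1.3, -2.8]
opening: 0.0177
```

jog_arm(increments=[-4.5, -14.2, 0, 0, 0, 0, 12, -7.4, -29, 0, 0, 0, 0, 12, -8.9, -44, 0, 0, 0, 0, 12, -8.9, -59, 0, 0, 0, 0, 12, -7.4, -74, 0, 0, 0, 0, 12], grip_force=25)

```text
clock: 5.4
tool_pos: [0.5292, -0.0882, 0.1819]
eef_rot: [[0.01, 0.997, 0.076], [-0.001, 0.076, -0.997], [-1.0, 0.01, 0.002]]
force: [11.8, 3.7, 12.1]
opening: 0.0175
```

jog_arm(increments=[1.3, -7.3, 0, 0, 0, 0, 12, 3, -14.7, 0, 0, 0, 0, 12, 5, -22, 0, 0, 0, 0, 12, 7.4, -29, 0, 0, 0, 0, 12, 10, -36, 0, 0, 0, 0, 12])

```text
clock: 5.9
tool_pos: [0.4935, -0.0911, 0.1715]
eef_rot: [[0.009, 0.997, 0.076], [-0.002, 0.076, -0.997], [-1.0, 0.009, 0.002]]
force: [10.7, 4.1, 9.7]
opening: 0.0177
```

```bash
cat >> h.py <<'E'
def q():
    s=arm.state();g=np.array(s["tool_pos"])+.019*np.array(s["eef_rot"])[:,0]*-1
    u=np.array([np.cos(np.radians(4.5)),np.sin(np.radians(4.5)),0])
    d=(g-[.4342,-.0966,0])@u*1000-115;h=g[2]*1000-50
    a=.45-np.arctan2(d,h);print("q",round(a,3),"r",round(np.hypot(d,h),1),"F",np.round(s["force"],1),"op",s["opening"],s["clock"],s["tool_pos"])
E
python3 -c "from h import *;q()"
```

```text
q 0.827 r 151.1 F [10.7  4.1  9.7] op 0.017669799613175267 5.9 [ 0.49345956 -0.09110435  0.17145442]
```

jog_arm(increments=[3.1, -6.8, 0, 0, 0, 0, 12, 6.5, -13.5, 0, 0, 0, 0, 12, 10.3, -20, 0, 0, 0, 0, 12, 13, -25, 0, 0, 0, 0, 12, 13, -25, 0, 0, 0, 0, 12])

```text
clock: 6.4
tool_pos: [0.4696, -0.0931, 0.1589]
eef_rot: [[0.012, 0.997, 0.076], [-0.002, 0.076, -0.997], [-1.0, 0.012, 0.003]]
force: [13.2, 8.1, 11.8]
opening: 0.0172
```

```bash
python3 -c "from h import *;q()"
```

```text
q 1.007 r 150.6 F [13.2  8.1 11.8] op 0.01719880765111946 6.4 [ 0.46962669 -0.09311574  0.15887593]
```

jog_arm(increments=[3, -5, 0, 0, 0, 0, 12, 6, -10, 0, 0, 0, 0, 12, 6, -10, 0, 0, 0, 0, 12, 6, -10, 0, 0, 0, 0, 12])

```text
clock: 6.8
tool_pos: [0.468, -0.0955, 0.1564]
eef_rot: [[0.032, 0.997, 0.075], [-0.007, 0.075, -0.997], [-0.999, 0.031, 0.009]]
force: [44.4, 12.8, 27.0]
opening: 0.0172
```

```bash
python3 -c "from h import *;q()"
```

```text
q 1.028 r 149.7 F [44.4 12.8 27. ] op 0.017205086517725086 6.8 [ 0.46800115 -0.09551221  0.15643782]
```

jog_arm(increments=[-4.6, 8.8, 0, 0, 0, 0, 12, -8.7, 15, 0, 0, 0, 0, 12, -12.5, 21.5, 0, 0, 0, 0, 12, -16, 28, 0, 0, 0, 0, 12, -19, 35, 0, 0, 0, 0, 12])

```text
clock: 7.3
tool_pos: [0.4925, -0.0919, 0.17]
eef_rot: [[0.004, 0.997, 0.077], [-0.002, 0.077, -0.997], [-1.0, 0.004, 0.002]]
force: [10.3, -5.1, -9.3]
opening: 0.0173
```

jog_arm(increments=[-2.7, 7, 0, 0, 0, 0, 12, -5, 14, 0, 0, 0, 0, 12, -7.2, 21.3, 0, 0, 0, 0, 12, -8.8, 28.7, 0, 0, 0, 0, 12, -10, 36, 0, 0, 0, 0, 12])

```text
clock: 7.8
tool_pos: [0.5274, -0.0887, 0.1799]
eef_rot: [[0.002, 0.997, 0.077], [-0.001, 0.077, -0.997], [-1.0, 0.002, 0.001]]
force: [5.0, -4.3, -5.6]
opening: 0.0172
```

jog_arm(increments=[-1, 7.5, 0, 0, 0, 0, 12, -1.5, 15, 0, 0, 0, 0, 12, -1.7, 22.5, 0, 0, 0, 0, 12, -1.5, 30, 0, 0, 0, 0, 12, -1, 37.4, 0, 0, 0, 0, 12])

```text
clock: 8.3
tool_pos: [0.5643, -0.0854, 0.1806]
eef_rot: [[0.0, 0.997, 0.077], [-0.0, 0.077, -0.997], [-1.0, 0.0, 0.0]]
force: [1.8, -5.7, -3.6]
opening: 0.0176
```

```bash
python3 -c "from h import *;q()"
```

```text
q 0.346 r 150.4 F [ 1.8 -5.7 -3.6] op 0.017646111065228832 8.3 [ 0.56434751 -0.08540515  0.18055656]
```

jog_arm(increments=[1, 7.5, 0, 0, 0, 0, 12, 2.3, 15, 0, 0, 0, 0, 12, 4, 22, 0, 0, 0, 0, 12, 6, 29.4, 0, 0, 0, 0, 12, 8.4, 36.5, 0, 0, 0, 0, 12])

```text
clock: 8.8
tool_pos: [0.6007, -0.0823, 0.1718]
eef_rot: [[-0.0, 0.997, 0.077], [0.0, 0.077, -0.997], [-1.0, -0.0, -0.0]]
force: [-0.4, -3.6, -2.4]
opening: 0.0173
```

jog_arm(increments=[2.7, 7, 0, 0, 0, 0, 12, 5, 12, 0, 0, 0, 0, 12, 6, 14, 0, 0, 0, 0, 12, 7, 16, 0, 0, 0, 0, 12, 7, 16, 0, 0, 0, 0, 12])

```text
clock: 9.3
tool_pos: [0.6143, -0.0812, 0.1657]
eef_rot: [[-0.004, 0.997, 0.077], [-0.0, 0.077, -0.997], [-1.0, -0.004, -0.0]]
force: [-13.3, -5.0, 12.8]
opening: 0.0173
```

```bash
python3 -c "from h import *;q()"
```

```text
q -0.005 r 150.0 F [-13.3  -5.   12.8] op 0.01734798206611247 9.3 [ 0.61434469 -0.08118621  0.16573681]
```

jog_arm(increments=[-1, -2, 0, 0, 0, 0, 60, -1, -2, 0, 0, 0, 0, 60, -1, -2, 0, 0, 0, 0, 60, -1, -2, 0, 0, 0, 0, 60, -1, -2, 0, 0, 0, 0, 60])

```text
clock: 9.8
tool_pos: [0.6144, -0.0812, 0.166]
eef_rot: [[0.0, 0.997, 0.077], [0.0, 0.077, -0.997], [-1.0, 0.0, -0.0]]
force: [-0.2, -0.5, 0.2]
opening: 0.0518
```

Run:
```python
from h import *
np.set_printoptions(precision=4,suppress=True)
q();print(arm.state()["joint_pos"])
o=np.array([.4342,-.0966,0])
delta(o+[0,0,.25],down(94.5));delta(o+[0,0,.25],down(-85.5))
```

```text
q -0.004 r 150.1 F [-0.2 -0.5  0.2] op 0.051844746883876025 9.8 [ 0.6144 -0.0812  0.166 ]
[-13.6346  30.5615  93.1854   0.0041  56.2509 -18.0512]
delta [ -84.1 -180.8    1.5] [-90.09   0.    -0.  ] clock 9.8
delta [ -84.1 -180.8    1.5] [89.91 -0.   -0.  ] clock 9.8
```

jog_arm(increments=[-45, 0, 0, 0, 0, 0, 60, -84, -10, 0, 8, 0, 0, 60, -84, -35, 0, 16, 0, 0, 60, -84, -60, 0, 24, 0, 0, 60, -84, -85, 0, 32, 0, 0, 60])

```text
clock: 10.3
tool_pos: [0.5286, -0.0878, 0.2502]
eef_rot: [[0.0, 0.884, -0.468], [-0.0, -0.468, -0.884], [-1.0, 0.0, -0.0]]
force: [1.2, -0.2, 0.5]
opening: 0.0599
```

Run:
```python
from h import *
delta(np.array([.4342,-.0966,.25]),down(-85.5))
```

```text
delta [  0.2 -79.3  52. ] [ 5.759e+01 -2.000e-02 -2.000e-02] clock 10.3
```

jog_arm(increments=[0, -20, 10, 8.5, 0, 0, 60, 0, -40, 20, 17, 0, 0, 60, 0, -60, 30, 25.5, 0, 0, 60, 0, -70, 40, 34, 0, 0, 60, 0, -79, 52, 42, 0, 0, 60])

```text
clock: 10.8
tool_pos: [0.4347, -0.0972, 0.2503]
eef_rot: [[0.001, 0.343, -0.939], [-0.0, -0.939, -0.343], [-1.0, 0.0, -0.0]]
force: [0.3, -0.4, -0.2]
opening: 0.0599
```

jog_arm(increments=[0, 0, 0, 8, 0, 0, 60, 0, 0, 0, 15.6, 0, 0, 60, 0, 0, 0, 15.6, 0, 0, 60])

```text
clock: 11.1
tool_pos: [0.4354, -0.0974, 0.2502]
eef_rot: [[0.0, 0.082, -0.997], [-0.0, -0.997, -0.082], [-1.0, 0.0, -0.0]]
force: [0.9, -0.3, 0.1]
opening: 0.0598
```

```bash
cat >> h.py <<'E'
def fish(f):
    K=np.array(f["camera_matrix"]);v,u=np.nonzero(f["range_z"]>0);z=f["range_z"][v,u]
    dx=(u-K[0,2])/K[0,0];dy=(v-K[1,2])/K[1,1];r=np.hypot(dx,dy)+1e-9;t=np.minimum(r,1.4)
    P=np.stack([dx/r*np.tan(t)*z,dy/r*np.tan(t)*z,z]);return (np.array(f["orientation"])@P).T+f["position"],u,v
E
python3 - <<'E'
from h import *
np.set_printoptions(precision=4,suppress=True)
f=arm.grab_frame("wrist");np.savez("wrist1.npz",**f);cv2.imwrite("pics/wrist1.png",f["img"])
P,u,v=fish(f)
m=(P[:,0]>.33)&(P[:,0]<.72)&(P[:,1]>-.18)&(P[:,1]<0);Q=P[m]
ux=np.array([np.cos(np.radians(4.5)),np.sin(np.radians(4.5))]);uy=np.array([-ux[1],ux[0]])
o=np.array([.4342,-.0966]);X=(Q[:,:2]-o)@ux*1000;Y=(Q[:,:2]-o)@uy*1000;Z=Q[:,2]*1000
for a in range(-60,100,10):
    k=(X>a)&(X<a+10)&(Z>76)&(Z<92)&(abs(Y)<20)
    if k.sum():print(a,k.sum(),"Y %.1f Z %.1f"%(np.median(Y[k]),np.percentile(Z[k],95)))
k=(Z>186)&(Z<200);print("handle X",X[k].mean() if k.any() else None)
delta((.4342,-.0966,.25),down(-85.5))
E
```

```text
-60 87 Y -0.5 Z 83.4
-50 178 Y -0.5 Z 84.3
-40 180 Y -0.4 Z 83.9
-30 177 Y -0.4 Z 84.0
-20 188 Y -0.9 Z 83.9
-10 193 Y -0.3 Z 83.9
0 189 Y -0.3 Z 83.9
10 196 Y -0.2 Z 84.0
20 199 Y -0.2 Z 83.8
30 204 Y -0.7 Z 84.1
40 197 Y -1.1 Z 84.2
50 164 Y -0.6 Z 84.0
70 2 Y -5.4 Z 76.6
80 96 Y -0.5 Z 79.2
90 84 Y -1.0 Z 79.7
handle X None
delta [ 0.1 -0.9  1.2] [ 0.47 -0.01 -0.01] clock 11.15
```

View pics/wrist1.png

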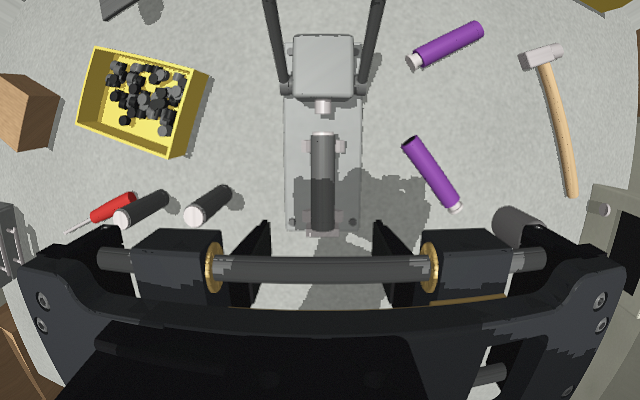

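The wrist view shows the barrel in the nest at (322,180). Its plug end, at (322,134), is now nearly flush and the ram has drawn back to (322,108), so the plug is home. The barrel is centred between the fingers.

jog_arm(increments=[48, -0.5, 1.2, 0.4, 0, 0, 60, 96, -0.5, 1.2, 0.4, 0, 0, 60, 144, -0.5, 1.2, 0.4, 0, 0, 60, 180, -0.5, 1.2, 0.4, 0, 0, 60, 199, -0.5, 1.2, 0.4, 0, 0, 60])

```text
clock: 11.65
tool_pos: [0.4332, -0.0966, 0.0485]
eef_rot: [[-0.003, 0.081, -0.997], [0.001, -0.997, -0.081], [-1.0, -0.001, 0.003]]
force: [-0.0, 0.1, 0.1]
opening: 0.0596
```

jog_arm(increments=[0, 0, 0, 0, 0, 0, 60, 0, 0, 0, 0, 0, 0, 40, 0, 0, 0, 0, 0, 0, 20, 0, 0, 0, 0, 0, 0, 20, 0, 0, 0, 0, 0, 0, 20], grip_force=30)

```text
clock: 12.15
tool_pos: [0.4345, -0.0971, 0.052]
eef_rot: [[0.002, 0.077, -0.997], [-0.001, -0.997, -0.077], [-1.0, 0.001, -0.002]]
force: [0.6, -0.1, -0.7]
opening: 0.0334
```

jog_arm(increments=[0, 0, 0, 0, 0, 0, 20, 0, 0, 0, 0, 0, 0, 20, 0, 0, 0, 0, 0, 0, 20])

```text
clock: 12.45
tool_pos: [0.4349, -0.0984, 0.0522]
eef_rot: [[0.003, 0.077, -0.997], [-0.002, -0.997, -0.077], [-1.0, 0.002, -0.003]]
force: [-4.5, -13.7, 10.2]
opening: 0.0273
```

jog_arm(increments=[-10, 0, 0, 0, 0, 0, 20, -30, 0, 0, 0, 0, 0, 20, -60, 0, 0, 0, 0, 0, 20, -100, 0, 0, 0, 0, 0, 20, -140, 0, 0, 0, 0, 0, 20], grip_force=40)

```text
clock: 12.95
tool_pos: [0.4335, -0.0966, 0.1929]
eef_rot: [[-0.001, 0.077, -0.997], [0.0, -0.997, -0.077], [-1.0, -0.0, 0.001]]
force: [1.8, -0.6, -1.9]
opening: 0.027
```

Run:
```python
from h import *
np.set_printoptions(precision=4,suppress=True)
yaw=25
s,c=np.sin(np.radians(25)),np.cos(np.radians(25))
cx=np.array([c*np.cos(np.radians(yaw)),c*np.sin(np.radians(yaw)),s])
st=arm.state();print(st["opening"],st["force"],st["joint_pos"])
# camera geometry from all clouds given yaw/tilt; own frame axes
cy=np.array([-np.sin(np.radians(yaw)),np.cos(np.radians(yaw)),0]);cz=np.cross(cx,cy)
F={k:dict(np.load(f"{k}0.npz")) for k in("scene","top")}
ref=np.array([.68,.225,.29])
for k,f in F.items():
    P=cloud(f,np.ones((400,640),bool))
    L=(P-ref)@np.stack([cx,cy,cz],1)*1000
    m=(abs(L[:,0])<100)&(abs(L[:,1])<40)&(abs(L[:,2])<35)&(P[:,2]>.24);L=L[m]
    for a in range(-30,90,6):
        q_=L[(L[:,0]>=a)&(L[:,0]<a+6)]
        if len(q_):print(k,a,len(q_),"y %.0f..%.0f z %.0f..%.0f"%(q_[:,1].min(),q_[:,1].max(),q_[:,2].min(),q_[:,2].max()))
a=cv2.resize(F["scene"]["img"][205:255,385:445],(600,500),interpolation=2)
# wrist view of barrel now
w=arm.grab_frame("wrist");np.savez("wrist2.npz",**w);cv2.imwrite("pics/wrist2.png",w["img"])
```

```text
0.02701604964339194 [ 1.8113 -0.6282 -1.906 ] [-21.0973  15.1611 115.0675   0.0021  49.8211  64.4754]
scene -12 1 y -19..-19 z -17..-17
scene -6 5 y -19..1 z -21..-1
scene 0 2 y -20..-4 z -15..1
scene 12 8 y -25..1 z -33..3
scene 18 24 y -26..9 z -27..4
scene 24 22 y -27..10 z -31..4
scene 30 21 y -27..-7 z -33..4
scene 36 25 y -27..4 z -33..5
scene 42 19 y -27..2 z -34..4
scene 48 29 y -27..-6 z -30..4
scene 54 92 y -27..-2 z -34..4
scene 60 5 y -24..-7 z -34..1
scene 66 4 y -25..-22 z -32..-11
scene 72 13 y -24..-15 z -32..-8
scene 78 16 y -25..-15 z -34..-9
scene 84 23 y -24..-16 z -31..5
top -6 8 y -17..11 z -15..-1
top 0 23 y -18..13 z -18..-1
top 6 19 y -18..13 z -18..0
top 12 21 y -23..15 z -16..3
top 18 26 y -22..16 z -6..4
top 24 26 y -24..16 z -25..6
top 30 25 y -24..16 z -27..7
top 36 29 y -24..14 z -20..5
top 42 24 y -24..15 z -17..4
top 48 28 y -24..15 z -14..6
top 54 29 y -23..15 z -34..5
top 60 3 y -19..2 z -32..-30
top 66 19 y -21..9 z -35..-19
top 72 24 y -21..12 z -21..-9
top 78 20 y -22..10 z -19..-9
top 84 25 y -22..12 z -34..4
```

View pics/wrist2.png

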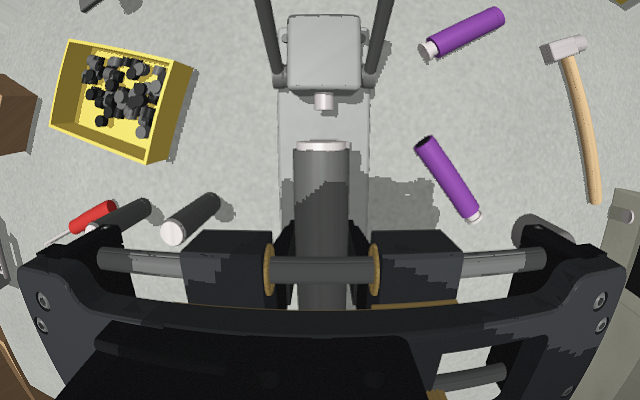

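The wrist view shows the barrel lifted, with its thin bright plug head at (323,145), so the plug is pressed home. The nest is empty and the other things are undisturbed. Next I compute a standoff pose in front of the camera.

```bash
cat >> h.py <<'E'
def axes(yaw,t=25):
    y,t=np.radians(yaw),np.radians(t);cx=np.array([np.cos(t)*np.cos(y),np.cos(t)*np.sin(y),np.sin(t)]);cy=np.array([-np.sin(y),np.cos(y),0]);return cx,cy,np.cross(cx,cy)
def goal(lens,yaw,back,boff=0.,fwd=0.059):
    cx,cy,cz=axes(yaw);b=np.array(lens)-cx*(.110+fwd+back)
    R=np.stack([-cz,-cy,-cx],1);return b-cz*.019-cx*boff,R
E
python3 - <<'E'
from h import *
np.set_printoptions(precision=4,suppress=True)
f=dict(np.load("wrist2.npz"));P,u,v=fish(f);s=arm.state()
T=(P-s["tool_pos"])@np.array(s["eef_rot"])*1000
m=(abs(T[:,1])<16)&(T[:,0]>-40)&(T[:,0]<0)&(T[:,2]<-12)&(T[:,2]>-90);T=T[m]
for a in range(-66,-20,4):
    k=(T[:,2]>=a)&(T[:,2]<a+4)
    if k.any():print(a,k.sum(),"y %.1f %.1f x top %.1f"%(T[k,1].min(),T[k,1].max(),np.percentile(T[k,0],5)))
print("front z",np.sort(T[:,2])[:8])
cx,cy,cz=axes(25);lens=np.array([.68,.225,.29])-.008*cx-.0045*cy-.016*cz;print("lens",lens)
p,R=goal(lens,25,.07);print(p,R);delta(p,R);delta(p+[0,0,.08],R)
E
```

```text
-58 366 y -14.5 9.4 x top -23.7
-54 517 y -15.9 11.2 x top -25.6
-50 488 y -15.9 11.2 x top -25.8
-46 486 y -16.0 11.4 x top -26.0
-42 462 y -15.5 11.5 x top -25.9
-38 469 y -15.6 11.7 x top -26.0
-34 447 y -15.7 10.5 x top -25.8
-30 439 y -15.8 10.6 x top -25.9
-26 434 y -16.0 10.6 x top -26.1
-22 431 y -16.0 10.7 x top -26.0
front z [-56.6888 -56.6828 -56.6722 -56.6687 -56.6675 -56.6636 -56.6588 -56.6581]
lens [0.6815 0.2207 0.2721]
[0.4924 0.1326 0.1539] [[ 0.383   0.4226 -0.8214]
 [ 0.1786 -0.9063 -0.383 ]
 [-0.9063 -0.     -0.4226]]
delta [  44.3 -224.9  -74.1] [-20.17  24.37  -4.73] clock 13.0
delta [ -35.7 -224.7  -74.6] [-20.17  24.37  -4.73] clock 13.0
```

jog_arm(increments=[-10, -40, -15, -5, 6, -1, 20, -10, -85, -30, -10, 12, -2, 20, 0, -130, -45, -15, 18, -3.5, 20, 15, -175, -60, -20, 24.4, -4.7, 20, 30, -215, -70, -20, 24.4, -4.7, 20])

```text
clock: 13.5
tool_pos: [0.4864, 0.1208, 0.1622]
eef_rot: [[0.381, 0.424, -0.822], [0.18, -0.906, -0.384], [-0.907, -0.002, -0.421]]
force: [1.7, -0.4, -1.9]
opening: 0.0271
```

jog_arm(increments=[0, 0, 0, 0, 0, 0, 20, 0, 0, 0, 0, 0, 0, 20])

```text
clock: 13.7
tool_pos: [0.4863, 0.1215, 0.1617]
eef_rot: [[0.376, 0.422, -0.825], [0.181, -0.907, -0.381], [-0.909, -0.006, -0.417]]
force: [-0.3, 0.6, -1.6]
opening: 0.027
```

Run:
```python
from h import *
np.set_printoptions(precision=4,suppress=True)
s=arm.state();print(s["tool_pos"],s["opening"],s["force"])
w=arm.grab_frame("wrist");np.savez("wrist3.npz",**w)
ims=[]
for c in("scene","top"):
    f=arm.grab_frame(c);np.savez(f"{c}3.npz",**f);ims.append(f["img"])
    for n in("camera","barrel","plug_face","focus"):
        for d in arm.place_of(c,n)[:2]:
            a=d["at"];print(c,n,round(d["p"],2),np.round(a,1),pt(f,a) if 0<=a[0]<640 and 0<=a[1]<400 else None)
for n in("camera","plug_face","focus"):
    for d in arm.place_of("wrist",n)[:2]:print("wrist",n,d)
a=cv2.resize(ims[0][170:270,340:460],(400,300),interpolation=2);b=cv2.resize(ims[1][90:230,180:370],(400,300),interpolation=2)
cv2.imwrite("pics/m3.png",np.vstack([cv2.resize(w["img"],(480,300)),np.zeros((0,480,3),np.uint8)]) if 0 else np.hstack([np.vstack([a,b]),cv2.resize(w["img"],(400,250)) if 0 else np.vstack([cv2.resize(w["img"],(400,250)),np.zeros((350,400,3),np.uint8)])]))
```

```text
[0.4863 0.1215 0.1617] 0.027048172881417212 [-0.287   0.5845 -1.5803]
scene camera 0.58 [404.4 223.3] [0.7382 0.2301 0.3091]
scene barrel 0.65 [236.4 255.9] [ 0.6423 -0.2501  0.0226]
scene barrel 0.56 [370.1 194.2] [0.5112 0.1277 0.2099]
scene plug_face 0.61 [376.6 200.4] [0.5214 0.1479 0.1983]
top camera 0.8 [240.4 145.8] [0.7594 0.2872 0.0151]
top barrel 0.82 [385.1 173. ] [ 0.6336 -0.2615  0.0245]
top barrel 0.81 [382.5 221. ] [ 0.4528 -0.2421  0.0255]
top plug_face 0.47 [369.4 183.9] [ 0.5964 -0.2024  0.0102]
top plug_face 0.37 [396.4 232.6] [ 0.4091 -0.2919  0.0193]
wrist plug_face {'at': [320.9, 141.7], 'p': 0.9}
wrist focus {'at': [466.7, 357.7], 'p': 0.31}
```

View pics/m3.png

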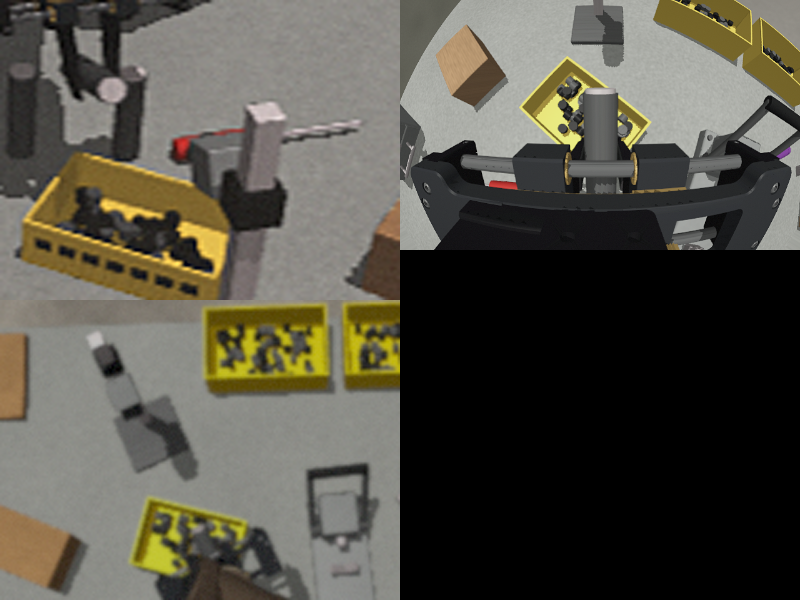

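The montage shows the barrel held at the standoff, with its plug face toward the lens. The wrist view only reaches the camera's foot and post, so I tilt the tool up for one close look at the camera head.

jog_arm(increments=[-20, 0, 0, 0, 7, 0, 20, -40, 0, 0, 0, 14, 0, 20, -60, 0, 0, 0, 21, 0, 20, -70, 0, 0, 0, 28, 0, 20, -80, 0, 0, 0, 35, 0, 20])

```text
clock: 14.9
tool_pos: [0.4583, 0.1113, 0.2229]
eef_rot: [[0.606, 0.435, -0.666], [0.32, -0.9, -0.297], [-0.728, -0.033, -0.685]]
force: [-0.1, 1.1, -2.1]
opening: 0.0269
```

jog_arm(increments=[0, 0, 0, 0, 0, 0, 20, 0, 0, 0, 0, 0, 0, 20, 0, 0, 0, 0, 0, 0, 20])

```text
clock: 15.2
tool_pos: [0.4587, 0.1116, 0.2217]
eef_rot: [[0.602, 0.436, -0.67], [0.32, -0.899, -0.298], [-0.732, -0.035, -0.681]]
force: [-0.2, 0.9, -1.2]
opening: 0.0272
```

Run:
```python
from h import *
np.set_printoptions(precision=4,suppress=True)
s=arm.state();print(s["tool_pos"],s["eef_rot"],s["opening"],s["force"])
w=arm.grab_frame("wrist");np.savez("wrist4.npz",**w);cv2.imwrite("pics/w4.png",w["img"])
P,u,v=fish(w)
cx,cy,cz=axes(25);ref=np.array([.68,.225,.29])
L=(P-ref)@np.stack([cx,cy,cz],1)*1000
m=(L[:,0]>-30)&(L[:,0]<90)&(abs(L[:,1])<40)&(abs(L[:,2]+16)<35);L=L[m]
for a in range(-30,90,4):
    k=(L[:,0]>=a)&(L[:,0]<a+4)
    if k.any():print(a,k.sum(),"y %.0f..%.0f z %.0f..%.0f"%(*np.percentile(L[k,1],[1,99]),*np.percentile(L[k,2],[1,99])))
for d in arm.outline_of("wrist","camera")[:1]:print(d["at"],d["p"])
for n in("camera","focus"):
    for d in arm.place_of("wrist",n)[:2]:print(n,d)
```

```text
[0.4587 0.1116 0.2217] [[ 0.6017  0.4355 -0.6695]
 [ 0.3199 -0.8995 -0.2976]
 [-0.7319 -0.0351 -0.6806]] 0.027216115902790293 [-0.1964  0.9324 -1.2477]
camera {'at': [493.7, 382.0], 'p': 0.72}
```

View pics/w4.png

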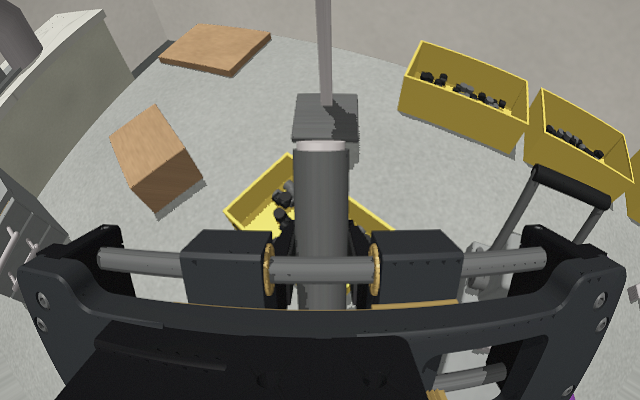

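The wrist view shows the camera's post at (325,50), but the head is still above the frame because the tilt was cut short by reach. Raising the tool 130 mm brings the head into view.

jog_arm(increments=[-30, -1, -28, 0, 0, 0, 20, -60, -3, -56, 0, 0, 0, 20, -95, -5, -88, 0, 0, 0, 20, -95, -5, -88, 0, 0, 0, 20, -95, -5, -88, 0, 0, 0, 20])

```text
clock: 15.9
tool_pos: [0.4585, 0.1115, 0.356]
eef_rot: [[0.608, 0.435, -0.665], [0.318, -0.9, -0.298], [-0.728, -0.031, -0.685]]
force: [0.9, -0.5, -2.1]
opening: 0.0272
```

Run:
```python
from h import *
np.set_printoptions(precision=4,suppress=True)
s=arm.state();print(s["tool_pos"],s["eef_rot"],s["joint_pos"])
w=arm.grab_frame("wrist");np.savez("wrist5.npz",**w);cv2.imwrite("pics/w5.png",w["img"])
P,u,v=fish(w)
cx,cy,cz=axes(25);ref=np.array([.68,.225,.29])
L=(P-ref)@np.stack([cx,cy,cz],1)*1000
m=(L[:,0]>-30)&(L[:,0]<90)&(abs(L[:,1])<40)&(abs(L[:,2]+16)<35);L=L[m]
for a in range(-30,90,4):
    k=(L[:,0]>=a)&(L[:,0]<a+4)
    if k.any():print(a,k.sum(),"y %.0f..%.0f z %.0f..%.0f"%(*np.percentile(L[k,1],[1,99]),*np.percentile(L[k,2],[1,99])))
for n in("camera","focus"):
    for d in arm.place_of("wrist",n)[:2]:print(n,d)
```

```text
[0.4585 0.1115 0.356 ] [[ 0.6076  0.4347 -0.6648]
 [ 0.3183 -0.9001 -0.2976]
 [-0.7277 -0.0308 -0.6852]] [ -8.0748  -5.7252 123.0187  45.6608  34.052   24.6528]
-6 204 y -16..13 z -34..-3
-2 74 y -17..14 z -33..-2
2 75 y -17..14 z -16..-2
6 63 y -17..13 z -16..-2
10 88 y -21..12 z -28..-1
14 199 y -23..17 z -36..1
18 87 y -22..17 z -1..2
22 84 y -23..17 z -2..2
26 82 y -21..17 z -2..2
30 81 y -21..17 z -2..2
34 79 y -22..17 z -1..2
38 77 y -22..17 z -1..3
42 71 y -22..17 z -3..3
46 78 y -22..16 z -1..2
50 73 y -22..16 z -1..2
54 64 y -22..16 z -1..2
58 12 y -17..13 z -1..0
70 68 y -20..11 z -20..-12
74 99 y -21..12 z -21..-9
78 33 y -21..11 z -13..-10
82 77 y -20..12 z -14..-5
86 106 y -21..11 z -17..3
focus {'at': [321.4, 143.8], 'p': 0.6}
```

View pics/w5.png

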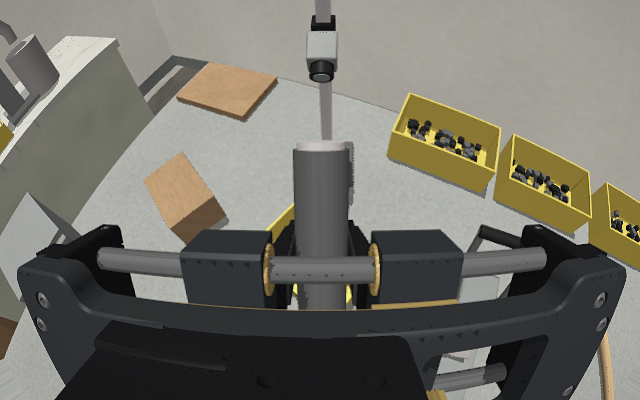

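The wrist view shows the camera head at (321,48) with its lens at (321,72), directly ahead of the held barrel, whose plug face is at (322,146). Next I fit both shapes from the point clouds.

Run:
```python
from h import *
from scipy.optimize import least_squares as LS
np.set_printoptions(precision=2,suppress=True)
# barrel in tool frame
S4=(np.array([.4587,.1116,.2217]),None)
R5=np.array(arm.state()["eef_rot"]);p5=np.array(arm.state()["tool_pos"])
R3=np.array([[.376,.422,-.825],[.181,-.907,-.381],[-.909,-.006,-.417]]);p3=np.array([.4863,.1215,.1617])
def fit(n,P,p,R):
    T=(P-p)@R*1000
    m=(abs(T[:,1])<22)&(T[:,0]>-45)&(T[:,0]<15)&(T[:,2]<-18)&(T[:,2]>-53);T=T[m]
    if len(T)<15:print(n,len(T));return
    def e(a):
        d=T-[a[0],a[1],0];ax=np.array([a[2],a[3],1]);ax/=np.linalg.norm(ax);return np.linalg.norm(np.cross(d,ax),axis=1)-14
    r=LS(e,[-17,0,0,0],loss="soft_l1",f_scale=1.);print(n,len(T),"x,y at z=0",r.x[:2],"tilt deg x,y",np.degrees(r.x[2:]),"rms",np.sqrt(np.median(r.fun**2)))
fit("wrist5",fish(dict(np.load("wrist5.npz")))[0],p5,R5)
fit("wrist3",fish(dict(np.load("wrist3.npz")))[0],p3,R3)
A=np.ones((400,640),bool)
for c in("scene","top"):fit(c+"3",cloud(dict(np.load(c+"3.npz")),A),p3,R3)
# front face
for n,P,p,R in(("w5",fish(dict(np.load("wrist5.npz")))[0],p5,R5),("scene3",cloud(dict(np.load("scene3.npz")),A),p3,R3)):
    T=(P-p)@R*1000;m=(abs(T[:,1])<11)&(T[:,0]>-28)&(T[:,0]<-4)&(T[:,2]<-50)&(T[:,2]>-70);print(n,m.sum(),"front z",np.percentile(T[m,2],[2,10,30,50]) if m.sum() else 0, T[m].mean(0))
# camera model fit: box top plane, sides -> world
w=fish(dict(np.load("wrist5.npz")))[0];cx,cy,cz=axes(25);B=np.stack([cx,cy,cz],1);ref=np.array([.68,.225,.29])
clouds={"w":w,"s":cloud(dict(np.load("scene3.npz")),A),"t":cloud(dict(np.load("top3.npz")),A)}
for n,P in clouds.items():
    L=(P-ref)@B*1000
    t=L[(L[:,0]>18)&(L[:,0]<54)&(L[:,1]>-18)&(L[:,1]<12)&(L[:,2]>-5)&(L[:,2]<9)]
    if len(t)>10:
        c=np.linalg.lstsq(np.c_[t[:,:2],np.ones(len(t))],t[:,2],rcond=None)[0];print(n,len(t),"top plane z at x=0: %.2f slope deg x %.2f y %.2f"%(c[2],*np.degrees(c[:2])), "z mean",t[:,2].mean())
    e=[]
    for a in range(16,54,4):
        k=L[(L[:,0]>=a)&(L[:,0]<a+4)&(L[:,2]>-4)&(L[:,2]<8)&(abs(L[:,1]+2)<27)]
        if len(k)>3:e.append([a+2,k[:,1].min(),k[:,1].max()])
    e=np.array(e)
    if len(e)>4:print("  edges",np.polyfit(e[:,0],e[:,1],1),np.polyfit(e[:,0],e[:,2],1),"mid",e[:,1:].mean(1).mean())
    f=L[(L[:,0]>-14)&(L[:,0]<-2)&(abs(L[:,1])<16)&(L[:,2]<-6)&(L[:,2]>-30)]
    if len(f)>5:
        print("  lensface",len(f),f.mean(0),np.percentile(f[:,0],[5,50,95]),f[:,1:].min(0),f[:,1:].max(0))
        g=f[f[:,2]>-32];c=np.linalg.lstsq(np.c_[g[:,1:],np.ones(len(g))],g[:,0],rcond=None)[0];print("  face tilt deg",np.degrees(c[:2]))
```

```text
wrist5 3917 x,y at z=0 [-19.76  -0.28] tilt deg x,y [0.16 0.46] rms 0.3195224125953633
wrist3 3991 x,y at z=0 [-16.91  -1.14] tilt deg x,y [-0.24  0.43] rms 0.31185750574536364
scene3 51 x,y at z=0 [-20.68   2.72] tilt deg x,y [-0.51  1.22] rms 0.4836149469626392
top3 86 x,y at z=0 [-17.92   1.61] tilt deg x,y [-0.33  0.7 ] rms 0.8902986909695305
w5 137 front z [-62.37 -62.29 -62.24 -62.13] [-23.07   1.33 -60.89]
scene3 49 front z [-61.68 -59.06 -57.1  -56.24] [-17.82   0.53 -55.94]
w 552 top plane z at x=0: 0.27 slope deg x 0.39 y -1.18 z mean 0.5796690762538287
  edges [  0.02 -22.68] [-0.01 17.15] mid -2.617464481997138
  lensface 171 [ -3.17  -2.22 -16.68] [-4.11 -3.15 -2.27] [-15.88 -28.76] [13.84 -6.34]
  face tilt deg [ 1.24 -0.05]
s 50 top plane z at x=0: 3.24 slope deg x -0.60 y -1.32 z mean 3.02151095298197
  edges [ -0.05 -23.72] [-0.33 14.76] mid -11.290737030214665
t 118 top plane z at x=0: 0.56 slope deg x -0.21 y -0.16 z mean 0.4297932617555902
  edges [  0.01 -22.61] [-0.01 15.05] mid -3.7908879975589054
```

```bash
cat >> h.py <<'E'
_cx,_cy,_cz=axes(25);LENS=np.array([.68,.225,.29])-.005*_cx-.0025*_cy-.018*_cz
E
python3 - <<'E'
from h import *
print(LENS)
for b in(.06,.0):
    p,R=goal(LENS,25,b,0,.0595);print(p);delta(p,R)
E
```

```text
[0.68384398 0.22403403 0.27157337]
[0.50261152 0.13952395 0.15736263]
delta [177.5   1.9  93.4] [ -0.39 -17.98   2.17] clock 16.05
[0.55189515 0.16250528 0.18271973]
delta [196.    1.8  36.3] [ -0.39 -17.98   2.17] clock 16.05
```

jog_arm(increments=[40, 0.5, 25, 0, -6, 0.7, 20, 80, 1, 50, -0.2, -12, 1.4, 20, 120, 1.5, 72, -0.4, -18, 2.2, 20, 155, 1.9, 88, -0.4, -18, 2.2, 20, 177.5, 1.9, 93.4, -0.4, -18, 2.2, 20])

```text
clock: 16.55
tool_pos: [0.5015, 0.1396, 0.1531]
eef_rot: [[0.376, 0.423, -0.824], [0.177, -0.906, -0.384], [-0.909, -0.001, -0.416]]
force: [-0.3, 0.7, -1.9]
opening: 0.027
```

jog_arm(increments=[0, 0, 0, 0, 0, 0, 20, 0, 0, 0, 0, 0, 0, 20, 0, 0, 0, 0, 0, 0, 20])

```text
clock: 16.85
tool_pos: [0.5028, 0.139, 0.1588]
eef_rot: [[0.384, 0.422, -0.821], [0.178, -0.907, -0.383], [-0.906, 0.001, -0.423]]
force: [0.3, 0.6, -2.0]
opening: 0.0272
```

Run:
```python
from h import *
print(arm.state()["tool_pos"])
p,R=goal(LENS,25,0,0,.0595);delta(p,R)
```

```text
[0.50279213 0.13895381 0.15878371]
delta [  1.4  -0.6 -59.5] [-0.02 -0.03 -0.07] clock 16.85
```

jog_arm(increments=[1, -0.5, -15, 0, 0, 0, 20, 1, -0.5, -30, 0, 0, 0, 20, 1, -0.5, -45, 0, 0, 0, 20, 1, -0.5, -55, 0, 0, 0, 20, 1, -0.5, -59.5, 0, 0, 0, 20])

```text
clock: 17.35
tool_pos: [0.5527, 0.1625, 0.1842]
eef_rot: [[0.386, 0.422, -0.82], [0.178, -0.907, -0.382], [-0.905, 0.002, -0.425]]
force: [-0.6, -0.4, -2.1]
opening: 0.0276
```

jog_arm(increments=[0, 0, 0, 0, 0, 0, 20, 0, 0, 0, 0, 0, 0, 20, 0, 0, 0, 0, 0, 0, 20])

```text
clock: 17.65
tool_pos: [0.5516, 0.1623, 0.1823]
eef_rot: [[0.383, 0.422, -0.822], [0.177, -0.907, -0.382], [-0.906, 0.001, -0.422]]
force: [0.7, 0.2, -2.7]
opening: 0.0273
```

Run:
```python
from h import *
np.set_printoptions(precision=2,suppress=True)
s=arm.state();print(s["tool_pos"],s["force"],s["opening"])
p,R=goal(LENS,25,0,0,.0595);delta(p,R)
B=np.stack(axes(25),1);A=np.ones((400,640),bool);ims=[]
for c in("scene","top"):
    f=arm.grab_frame(c);ims.append(f["img"]);P=cloud(f,A);L=(P-LENS)@B*1000
    m=(L[:,0]>-175)&(L[:,0]<-60)&(abs(L[:,1])<22)&(abs(L[:,2])<22);T=L[m]
    print(c,len(T),"max x",np.sort(T[:,0])[-6:])
    k=T[(T[:,0]>-150)&(T[:,0]<-118)]
    print(" barrel y %s z %s"%(np.percentile(k[:,1],[2,98]),np.percentile(k[:,2],[2,98])))
    k=T[T[:,0]>-113];print(" face",len(k),k.mean(0))
    k=L[(L[:,0]>15)&(L[:,0]<58)&(abs(L[:,1])<32)&(abs(L[:,2])<32)]
    print(" box y %s z %s"%(np.percentile(k[:,1],[2,98]),np.percentile(k[:,2],[2,98])))
    k=L[(L[:,0]>-15)&(L[:,0]<15)&(abs(L[:,1])<25)&(abs(L[:,2])<22)]
    if len(k):print(" lens",len(k),"xmin",np.sort(k[:,0])[:4],"y",k[:,1].min(),k[:,1].max(),"z",k[:,2].max())
a=cv2.resize(ims[0][170:270,340:460],(400,300),interpolation=2);b=cv2.resize(ims[1][90:200,200:345],(400,300),interpolation=2)
cv2.imwrite("pics/m6.png",np.hstack([a,b]))
```

```text
[0.55 0.16 0.18] [ 0.75  0.22 -2.7 ] 0.027344942792634008
delta [-0.2 -0.1 -0.5] [-0.04  0.01 -0.07] clock 17.65
scene 214 max x [-110.23 -110.03 -109.35 -109.04 -108.71 -107.62]
 barrel y [-15.46   4.09] z [-7.83 14.91]
 face 30 [-111.2    -2.18    1.34]
 box y [-23.99   9.36] z [-15.46  21.8 ]
 lens 8 xmin [-0.75 -0.71 -0.59 -0.19] y -17.458109352747705 4.0572917844797685 z 16.640959202394654
top 116 max x [-111.92 -111.91 -111.76 -111.73 -111.6  -111.31]
 barrel y [-12.07  14.22] z [ 1.4  14.85]
 face 11 [-112.11    0.59    1.58]
 box y [-20.94  17.87] z [-3.65 23.5 ]
 lens 44 xmin [2.3  2.69 2.8  2.91] y -15.978754942330898 15.385368141807572 z 18.516294196465722
```

View pics/m6.png

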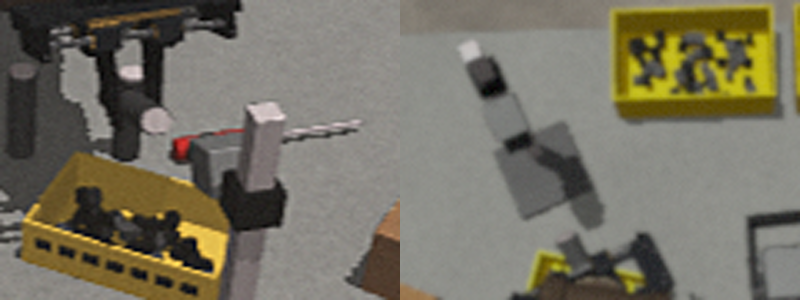

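The montage shows the barrel's plug face at (155,120) in the scene crop, pointing at the camera, with the camera untouched and everything else in place. Relative to the camera the barrel sits about 2 mm to its left and 1–2 mm too far out, so I trim that.

jog_arm(increments=[0, 1, -1, 0, 0, 0, 20, 0, 1.8, -1.5, 0, 0, 0, 20, 0, 1.8, -1.5, 0, 0, 0, 20, 0, 1.8, -1.5, 0, 0, 0, 20, 0, 1.8, -1.5, 0, 0, 0, 20])

```text
clock: 18.25
tool_pos: [0.5541, 0.1615, 0.1829]
eef_rot: [[0.383, 0.422, -0.822], [0.178, -0.907, -0.383], [-0.906, 0.001, -0.423]]
force: [0.3, -0.8, -2.9]
opening: 0.027
```

jog_arm(increments=[0, 0, 0, 0, 0, 0, 20, 0, 0, 0, 0, 0, 0, 20, 0, 0, 0, 0, 0, 0, 20, 0, 0, 0, 0, 0, 0, 20, 0, 0, 0, 0, 0, 0, 20])

```text
clock: 18.75
tool_pos: [0.5541, 0.1615, 0.183]
eef_rot: [[0.384, 0.422, -0.822], [0.178, -0.907, -0.383], [-0.906, 0.001, -0.423]]
force: [0.4, 0.3, -1.9]
opening: 0.0272
```

Run:
```python
from h import *
s=arm.state();p,R=goal(LENS,25,0,0,.0595);delta(p,R);print(s["dq"].round(2),s["opening"],s["force"].round(1))
print(arm.close_job())
```

```text
delta [-0.4 -1.9  1.5] [-0.02 -0.   -0.07] clock 18.75
[-0.09  0.01 -0.04  0.1   0.02  0.05] 0.027162261329621476 [ 0.4  0.3 -1.9]
the job is handed in; nothing more can be done
None
```

The plug is pressed in, and I handed the job in at 18.75 s with the barrel held still at the camera's focus point.

- **Press:** I pulled the lever to its hard stop, where the angle read about 1.03 and the force jumped to about 46 N. I then led it back at about 0.5 rad/s to the rest stop before letting go. The wrist pictures show only the thin plug head, so the plug is home.
- **Barrel at the camera:** At the end the arm was still, the grip steady at a 27 mm opening, and there was no contact force beyond the barrel's weight. The barrel points within about 1° of my estimate of the camera axis.
- **Position:** The scene, top and wrist views disagreed by 2–3 mm on where the lens and barrel were. I made a last trim of 1.8 mm sideways and 1.5 mm towards the lens to match the barrel to the camera. I estimate the plug face is within about 3 mm of the focus point; I took no picture after that trim.
- **Other things:** The camera was not touched. Nothing else on the bench looked moved in the last pictures, which were crops around the camera and basket.

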